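# Feed sample jars to the labeller and set the batch count

## Task

Stand all the sample jars in the labeller's sloping infeed chute and push them down it, under the clear tunnel, until the first rests against the orange escapement stop and the others stand close up behind it in a row with no gaps. Then flip the clear cover on top of the labeller open until it stays open by itself, turn the selector beneath it to the number of jars in the chute (one to five pips; the white line points to the setting), and close the cover again. Leave the reagent bottle, the tape and the notepad where they are.

Things in the scene. Friction and masses are not known exactly. Their poses are not given: they have to be found in the camera images.
- jar_white: sample jar, one of three to five alike (any may be absent): frosted clear round body 40 mm diameter and 40 mm high with a white screw cap 34 mm diameter and 12 mm high on top, 52 mm in all, heavy-bottomed, 40 to 85 g; the origin is the centre of its underside, z up through the cap; it starts standing on the blue pad on the bench
- jar_green: sample jar, one of three to five alike (any may be absent): frosted clear round body 40 mm diameter and 40 mm high with a green screw cap 34 mm diameter and 12 mm high on top, 52 mm in all, heavy-bottomed, 40 to 85 g; the origin is the centre of its underside, z up through the cap; it starts standing on the blue pad on the bench
- jar_red: sample jar, one of three to five alike (any may be absent): frosted clear round body 40 mm diameter and 40 mm high with a red screw cap 34 mm diameter and 12 mm high on top, 52 mm in all, heavy-bottomed, 40 to 85 g; the origin is the centre of its underside, z up through the cap; it starts standing on the blue pad on the bench
- jar_blue: sample jar, one of three to five alike (any may be absent): frosted clear round body 40 mm diameter and 40 mm high with a blue screw cap 34 mm diameter and 12 mm high on top, 52 mm in all, heavy-bottomed, 40 to 85 g; the origin is the centre of its underside, z up through the cap; it starts standing on the blue pad on the bench
- jar_yellow: sample jar, one of three to five alike (any may be absent): frosted clear round body 40 mm diameter and 40 mm high with a yellow screw cap 34 mm diameter and 12 mm high on top, 52 mm in all, heavy-bottomed, 40 to 85 g; the origin is the centre of its underside, z up through the cap; it starts standing on the blue pad on the bench
- labeller: bench-top jar labeller: white housing 220 (x) by 320 (y) by 130 mm high, fixed, origin at the centre of its underside, x and y level; it may stand a little turned. On its flat top: the covered selector on the -y half, a paper label reel (100 mm diameter, 22 mm high) at y +95 mm. The infeed chute leaves its +y face
- chute: infeed chute fixed to the labeller: straight steel channel sloping 10 degrees. Origin on the floor's centre line at the face of the stop, 30 mm above the bench; y points uphill along the floor to its end at 297 mm, z square to the floor. Guide rails 48 mm apart inside, 56 mm outside, 20 mm high. Jars stand on it where put, friction 0.25 to 0.4; a light push slides them
- stop (a point): middle of the uphill face of the orange escapement stop, a rigid blade across the chute, 46 mm wide, 36 mm high, 20 mm above the chute's floor here. In a row pushed home the jar centres lie 20, 60, 100, 140, 180 mm uphill of it along the chute's y
- tunnel (a point): middle of the roof of the clear tunnel over the first jar's place: it covers chute y = -2 to 40 mm, 64 mm wide outside, roof underside 60 mm and top 63 mm above the chute's floor (this point is on top); open at the uphill end, so the first place can only be reached by pushing
- cover (a joint): clear flip cover over the selector: 0 shut, grows as it opens, 1.75 rad fully open at its stop. Light box 110 by 110 by 52 mm high, open below, 120 g, hinged along the labeller's x axis at its -y edge; its +y side swings up and over to -y. Let go beyond about 1.25 rad it falls open and stays; below about 0.9 rad it falls shut
- cover_bar (a point): middle of the cover's red bar handle: round bar 10 mm diameter along the labeller's x axis, 50 mm clear between its two arms, 35 mm out from the cover's +y face. It moves with the cover about cover_hinge: shut, it lies 145 mm to labeller +y of the hinge line and 32 mm above it (33 mm above the labeller's top). It may turn between gripping fingers
- cover_hinge (a point): middle of the cover's hinge line (along the labeller's x axis), 1 mm above the labeller's top
- selector (a joint): batch selector knob: turns clockwise seen from above as its value grows, 0 to 2.8 rad; its white line points to the setting: 0 none, 0.5 rad one jar, 1.0 two, 1.5 three, 2.0 four, 2.5 five (marks of one to five white pips around it). It starts near none; stays where it is left, turning friction 0.04 N m
- selector_grip (a point): selector's grip point on its vertical axis, 37 mm above the labeller's top. Raised bar grip 42 mm long, 14 mm thick, its top 44 mm and its foot 14 mm above the labeller's top; it lies along the labeller's x axis at 0 (white line at the -x end) and turns with the knob; this frame's x runs along the bar. Inner walls of the open cover stay 45 mm or more away
- reagent: amber reagent bottle, 48 mm diameter, 100 mm high, standing on the bench; leave it alone; origin at its underside
- tape: roll of blue tape, 70 mm diameter, 19 mm high, lying on the bench; leave it alone; origin at its underside
- notepad: notepad 75 by 105 by 12 mm on the bench; leave it alone; origin at its underside

How it is judged (in metres and radians):
On the way, in this order (a step that is already met when the one before it is completed fails the run):
1. all the jars stand in the chute in a close row against the stop (x of jar_white in the frame of chute between -0.008 and 0.008 m and z of jar_white in the frame of chute between -0.005 and 0.006 m and angle between the z axis of each of jar_white, jar_green, jar_red, jar_blue, jar_yellow and the z axis of chute, either way round below 0.12 rad and angle between each of jar_white, jar_green, jar_red, jar_blue, jar_yellow's own z axis and vertical below 0.5 rad and (y of jar_white in the frame of chute between 0.015 and 0.025 m or y of jar_white in the frame of chute between 0.055 and 0.065 m or y of jar_white in the frame of chute between 0.095 and 0.105 m or y of jar_white in the frame of chute between 0.135 and 0.145 m or y of jar_white in the frame of chute between 0.175 and 0.185 m) and linear speed of each of jar_white, jar_green, jar_red, jar_blue, jar_yellow below 0.02 m/s and x of jar_green in the frame of chute between -0.008 and 0.008 m and z of jar_green in the frame of chute between -0.005 and 0.006 m and (y of jar_green in the frame of chute between 0.015 and 0.025 m or y of jar_green in the frame of chute between 0.055 and 0.065 m or y of jar_green in the frame of chute between 0.095 and 0.105 m or y of jar_green in the frame of chute between 0.135 and 0.145 m or y of jar_green in the frame of chute between 0.175 and 0.185 m) and x of jar_red in the frame of chute between -0.008 and 0.008 m and z of jar_red in the frame of chute between -0.005 and 0.006 m and (y of jar_red in the frame of chute between 0.015 and 0.025 m or y of jar_red in the frame of chute between 0.055 and 0.065 m or y of jar_red in the frame of chute between 0.095 and 0.105 m or y of jar_red in the frame of chute between 0.135 and 0.145 m or y of jar_red in the frame of chute between 0.175 and 0.185 m) and x of jar_blue in the frame of chute between -0.008 and 0.008 m and z of jar_blue in the frame of chute between -0.005 and 0.006 m and (y of jar_blue in the frame of chute between 0.015 and 0.025 m or y of jar_blue in the frame of chute between 0.055 and 0.065 m or y of jar_blue in the frame of chute between 0.095 and 0.105 m or y of jar_blue in the frame of chute between 0.135 and 0.145 m or y of jar_blue in the frame of chute between 0.175 and 0.185 m) and x of jar_yellow in the frame of chute between -0.008 and 0.008 m and z of jar_yellow in the frame of chute between -0.005 and 0.006 m and (y of jar_yellow in the frame of chute between 0.015 and 0.025 m or y of jar_yellow in the frame of chute between 0.055 and 0.065 m or y of jar_yellow in the frame of chute between 0.095 and 0.105 m or y of jar_yellow in the frame of chute between 0.135 and 0.145 m or y of jar_yellow in the frame of chute between 0.175 and 0.185 m) and (y of jar_white in the frame of chute between 0.015 and 0.025 m or y of jar_green in the frame of chute between 0.015 and 0.025 m or y of jar_red in the frame of chute between 0.015 and 0.025 m or y of jar_blue in the frame of chute between 0.015 and 0.025 m or y of jar_yellow in the frame of chute between 0.015 and 0.025 m) and (y of jar_white in the frame of chute between 0.055 and 0.065 m or y of jar_green in the frame of chute between 0.055 and 0.065 m or y of jar_red in the frame of chute between 0.055 and 0.065 m or y of jar_blue in the frame of chute between 0.055 and 0.065 m or y of jar_yellow in the frame of chute between 0.055 and 0.065 m) and (y of jar_white in the frame of chute between 0.095 and 0.105 m or y of jar_green in the frame of chute between 0.095 and 0.105 m or y of jar_red in the frame of chute between 0.095 and 0.105 m or y of jar_blue in the frame of chute between 0.095 and 0.105 m or y of jar_yellow in the frame of chute between 0.095 and 0.105 m) and (y of jar_white in the frame of chute between 0.135 and 0.145 m or y of jar_green in the frame of chute between 0.135 and 0.145 m or y of jar_red in the frame of chute between 0.135 and 0.145 m or y of jar_blue in the frame of chute between 0.135 and 0.145 m or y of jar_yellow in the frame of chute between 0.135 and 0.145 m or y of each of jar_white, jar_green, jar_red, jar_blue, jar_yellow in the frame of chute below 0.16 m)), for 0.2 s.
2. the cover is flipped fully open (value of joint cover above 1.6 rad), for 0.3 s.
3. the selector is set to the number of jars in the chute (((value of joint selector between 1.37 and 1.63 rad and y of each of jar_white, jar_green, jar_red, jar_blue, jar_yellow in the frame of chute below 0.12 m and y of any of jar_white, jar_green, jar_red, jar_blue, jar_yellow in the frame of chute above 0.08 m) or (value of joint selector between 1.87 and 2.13 rad and y of each of jar_white, jar_green, jar_red, jar_blue, jar_yellow in the frame of chute below 0.16 m and y of any of jar_white, jar_green, jar_red, jar_blue, jar_yellow in the frame of chute above 0.12 m) or (value of joint selector between 2.37 and 2.63 rad and y of each of jar_white, jar_green, jar_red, jar_blue, jar_yellow in the frame of chute below 0.2 m and y of any of jar_white, jar_green, jar_red, jar_blue, jar_yellow in the frame of chute above 0.16 m))), for 0.2 s.
At the end, for the whole second after the job is handed in: Every jar stands in the chute at rest, within 8 mm of its centre line and 5 mm of its place in a close row from the stop (no place skipped); the selector is within 0.13 rad of the mark for the number of jars; the cover is shut (within 0.06 rad) (all of step 1 and ((value of joint selector between 1.37 and 1.63 rad and y of each of jar_white, jar_green, jar_red, jar_blue, jar_yellow in the frame of chute below 0.12 m and y of any of jar_white, jar_green, jar_red, jar_blue, jar_yellow in the frame of chute above 0.08 m) or (value of joint selector between 1.87 and 2.13 rad and y of each of jar_white, jar_green, jar_red, jar_blue, jar_yellow in the frame of chute below 0.16 m and y of any of jar_white, jar_green, jar_red, jar_blue, jar_yellow in the frame of chute above 0.12 m) or (value of joint selector between 2.37 and 2.63 rad and y of each of jar_white, jar_green, jar_red, jar_blue, jar_yellow in the frame of chute below 0.2 m and y of any of jar_white, jar_green, jar_red, jar_blue, jar_yellow in the frame of chute above 0.16 m)) and value of joint cover below 0.06 rad and velocity of joint cover below 0.05 rad/s); the robot touches nothing.
It fails at once if the reagent bottle, the tape or the notepad is moved more than 25 mm (distance of any of reagent, tape, notepad from where it was at the start of the episode above 0.025 m).
Of jar_white, jar_green, jar_red, jar_blue, jar_yellow only 3 to 5 are there at a start; the rules pass over those that are not, and their reading is None.
At some moment in a run one of jar_white, jar_green, jar_red, jar_blue, jar_yellow may be knocked a few centimetres aside while the robot is not near it.
It also fails if it takes over 210 s, if anything falls off the work surface, if the arm or the gripper's body presses on something with over 40 N, if the wrist force passes 120 N, or if a joint passes its speed limit or range.

## Robot

A 7-joint arm with a two-finger parallel gripper is mounted at the origin on the work surface. World frame = base frame: x ahead of the robot, y to its left, z up, the work surface at z = 0. Lengths are in m, angles in degrees, forces in N, time in s.
With the tool pointing down it reaches from about 0.4 to 0.85 m from the base axis. Payload 4.5 kg.
Tool frame: the origin (TCP) lies midway between the tips of the shut fingers; the grasp point (between the pads) lies 19 mm behind it; z points along the fingers, y is the line along which they close (so a half turn about z gives the same grasp; the last joint's range is limited). The gripper opens to 88 mm and grips with 3 to 60 N. Pads are 18 mm wide; open, the fingers measure 123 mm over their backs; the gripper's body (75 mm by 187 mm) begins 45 mm behind the grasp point.
Start: joints at [71.207, 39.483, -11.15, 89.685, 9.013, 51.709, -12.324], TCP at [0.221, -0.585, 0.239] pointing down, gripper open.
Joint ranges: [-172.22, 172.22], [-26.19, 119.32], [-84.43, 86.54], [7.71, 146.69], [-57.33, 237.33], [2.42, 119.75], [-152.13, 152.13]. Speed limits (degrees/s): [147.25, 147.25, 180, 180, 180, 180, 180].

## Interface

Orientations are given as [roll, pitch, yaw] about the fixed x, y, z axes, in that order (R = Rz(yaw) Ry(pitch) Rx(roll)).
In Python, from cell import bot gives the robot as it stands. Calls block until the motion is done:
- bot.goto(position, orientation): joint-space move of the TCP to a pose.
- bot.move_linear(position, frame=None, vel=0.15, max_force=None): straight line of the TCP; frame=None keeps the orientation; vel is the mean speed in m/s. With max_force (N) it stops when the force on the tool has changed by that much, and returns True; else False.
- bot.move_joints(angles): joint-space move.
- bot.gripper_open() and bot.gripper_close(squeeze=None): open the fingers fully, or close them until they stop; squeeze is the grip in N (None keeps the last).
- bot.wait(seconds).
- bot.ik(position, orientation): joint angles nearest the present ones, or None.
- bot.snapshot(name): name is "side" or "top"; returns the picture (400x640x3 uint8, blue, green, red); there is no depth.
- bot.camera_model(name): a dict with "fx", "fy", "cx", "cy" (pixels), "origin" and "attitude" of the camera in the world. Camera axes: x right, y up, looking along -z (the intrinsics and any distortion apply to the point x, -y, -z); pixel columns grow to the right and rows downward; lengths in m; the calibration is good to about 2 mm. A picture is of the moment at which its call begins. camera_model takes no time and is no camera call.
A pose or a line that the arm cannot do raises bot.Unreachable and nothing moves.
- bot.job_done(): hands the job in; it is judged then, once.
Readings, each from a call of its own:
- bot.read_time_s(): time.
- bot.read_q(): joint angles.
- bot.read_joint_vel(): joint speeds.
- bot.read_joint_efforts(): joint torques, N m.
- bot.read_position(): TCP position.
- bot.read_orientation(): TCP orientation.
- bot.read_contact_force(): force on the tool from outside, world axes, zero at the start.
- bot.read_wrist_torque(): the same for the moment, N m.
- bot.read_opening(): opening from 0.0 (shut) to 1.0 (fully open).
- bot.read_grip_force(): force on a finger pad.
Only numpy, scipy, OpenCV 4.12 (cv2) and the standard library are available. Lean on these libraries where they do the work, as an engineer would, in place of code of your own. Each camera call takes 0.05 s, during which the arm holds its last target. There are 200 camera calls.

## Working session

There is one attempt and no reset: what is moved stays moved. The work goes in short steps, each a Python script; the robot and the scene stay as the last script left them, time stands still between calls to the robot, and variables do not carry over. Pictures are saved under pics/ and viewed, at most 14 in all, crops included, and the job is handed in when it is done.

```bash
mkdir -p pics; ls
python3 - <<'E'
from cell import bot
import cv2
for n in("side","top"):
    cv2.imwrite(f"pics/{n}0.png",bot.snapshot(n)); print(n,bot.camera_model(n))
print(bot.read_time_s())
E
```

```text
pics
side {'fx': 445.63821376861114, 'fy': 445.63821376861114, 'cx': 320.6586619648585, 'cy': 193.08291755142875, 'origin': array([ 0.3800015 , -1.30501905,  0.90444135]), 'attitude': array([59.97665609, -1.05649998, -6.57351777])}
top {'fx': 380.2815448740665, 'fy': 380.2815448740665, 'cx': 320.9002766779787, 'cy': 205.33137716057036, 'origin': array([0.47607559, 0.04111931, 1.10866722]), 'attitude': array([  3.44269532,  -0.55268934, -90.18125561])}
0.1
```

View pics/top0.png

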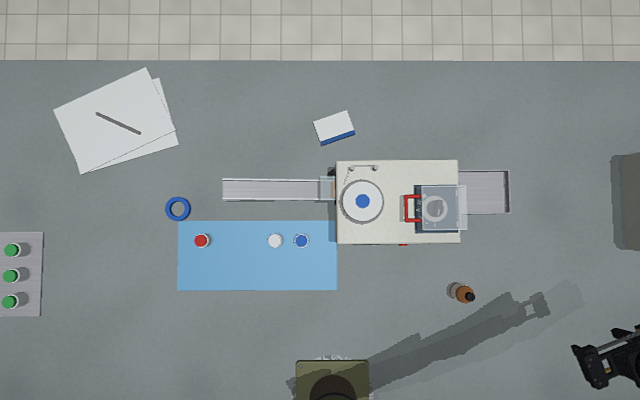

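View pics/side0.png

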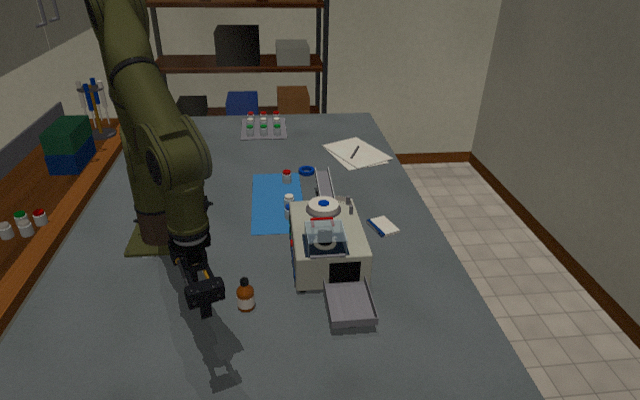

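The top view shows three jars on the pad: red at (202,240), white at (275,240) and blue at (302,240). The labeller is at about (397,201), the chute runs left to (222,189), and the cover and its red bar are near (412,208). The side view shows the same layout. I'll zoom in for accurate measurements.

```bash
cat > h.py <<'E'
from cell import bot
import cv2, numpy as np
from scipy.spatial.transform import Rotation as R
def cam(n):
    m=bot.camera_model(n); return m,R.from_euler('xyz',m['attitude'],degrees=True)
def ray(n,u,v):
    m,r=cam(n); d=r.apply([(u-m['cx'])/m['fx'],-(v-m['cy'])/m['fy'],-1]); return np.array(m['origin']),d
def pt(n,u,v,z):
    o,d=ray(n,u,v); return o+d*(z-o[2])/d[2]
def px(n,p):
    m,r=cam(n); c=r.inv().apply(np.array(p)-m['origin']); return np.array([m['cx']-m['fx']*c[0]/c[2],m['cy']+m['fy']*c[1]/c[2]])
E
python3 - <<'E'
from h import *
im=cv2.imread('pics/top0.png')
cv2.imwrite('pics/c1.png',cv2.resize(im[150:260,215:475],None,fx=3,fy=3,interpolation=cv2.INTER_CUBIC))
h=cv2.cvtColor(im,cv2.COLOR_BGR2HSV)
H,S,V=cv2.split(h)
sub=lambda m:[(cv2.contourArea(c),cv2.minAreaRect(c)) for c in cv2.findContours(m.astype(np.uint8),0,1)[0] if cv2.contourArea(c)>25]
def show(name,m,z):
    for a,r in sub(m):
        print(name,a,[np.round(x,1) for x in r],pt('top',*r[0],z).round(4))
reg=np.zeros_like(V,bool); reg[215:295,170:345]=1
show('red',reg&((H<8)|(H>172))&(S>120)&(V>60),.052)
show('blue',reg&(H>104)&(H<125)&(S>160),.052)
show('white',reg&(S<50)&(V>140),.052)
reg2=np.zeros_like(reg); reg2[140:260,330:475]=1
show('housing',reg2&(S<50)&(V>170),.13)
show('bar',reg2&((H<8)|(H>172))&(S>120),.163)
reg3=np.zeros_like(reg); reg3[165:210,215:345]=1
show('chute',reg3&(S<45)&(V>150),.05)
print([h[240,275],h[240,302],h[240,202],h[260,275],h[190,270],h[180,270],h[170,390]])
E
```

```text
red 92.0 [array([200.5, 240. ]), array([10., 11.]), np.float64(90.0)] [0.4446 0.3634 0.052 ]
blue 78.5 [array([301., 240.]), array([10., 10.]), np.float64(90.0)] [0.4436 0.0861 0.052 ]
blue 52.0 [array([178.5, 217.5]), array([ 5., 17.]), np.float64(90.0)] [0.5069 0.4251 0.052 ]
white 27.5 [array([244.5, 292.5]), array([ 3., 23.]), np.float64(90.0)] [0.3008 0.2409 0.052 ]
white 185.5 [array([337.5, 269.5]), array([49., 13.]), np.float64(90.0)] [ 0.3623 -0.0145  0.052 ]
white 139.5 [array([274.8, 240.3]), array([12.7, 13.4]), np.float64(45.0)] [0.4432 0.1587 0.052 ]
white 196.0 [array([340.5, 229. ]), array([28.,  7.]), np.float64(90.0)] [ 0.4737 -0.0235  0.052 ]
housing 90.0 [array([410.5, 208. ]), array([18.,  5.]), np.float64(90.0)] [ 0.5274 -0.1999  0.13  ]
housing 491.5 [array([434., 210.]), array([28., 24.]), np.float64(90.0)] [ 0.5221 -0.2607  0.13  ]
housing 7630.5 [array([402. , 201.5]), array([ 83., 130.]), np.float64(90.0)] [ 0.5443 -0.1782  0.13  ]
bar 118.5 [array([412.4, 207.7]), array([27.2, 16.1]), np.float64(87.7)] [ 0.5265 -0.1966  0.163 ]
chute 1974.5 [array([278. , 187.5]), array([ 24.1, 112.2]), np.float64(89.5)] [0.59   0.1504 0.05  ]
chute 223.5 [array([340., 187.]), array([44.,  8.]), np.float64(90.0)] [ 0.591  -0.0229  0.05  ]
[array([108,  12, 215], dtype=uint8), array([108, 168, 182], dtype=uint8), array([  1, 177, 177], dtype=uint8), array([102,  97, 205], dtype=uint8), array([113,  11, 178], dtype=uint8), array([101,  11, 178], dtype=uint8), array([ 43,   9, 202], dtype=uint8)]
```

View pics/c1.png

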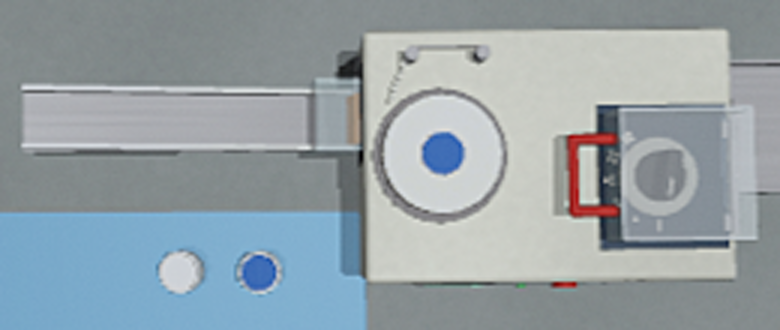

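The 3x crop shows the housing's top corners at crop (360,32), (728,30), (365,281) and (735,279). The chute rails run from x=22 (uphill end) to the tunnel edge at x≈315, with rows 86–152 at the left, and the stop shows at x≈352. The bar is at (575,175) and the knob at (662,176). Next come subpixel edge fits.

Run:
```python
from h import *
im=cv2.imread('pics/top0.png'); hsv=cv2.cvtColor(im,cv2.COLOR_BGR2HSV); H,S,V=cv2.split(hsv)
warm=im[:,:,2].astype(float)-im[:,:,0]   # housing is warm white
print('warm',warm[170,390],warm[150,390],warm[190,270],'row V',V[150:175,390],'\ncol V',V[225,325:350])
g=im.mean(2)
def edge(prof,thr,up=True):
    i=np.where((prof[:-1]<thr)&(prof[1:]>=thr) if up else (prof[:-1]>=thr)&(prof[1:]<thr))[0]
    if len(i)==0:return np.nan
    i=i[0]; return i+(thr-prof[i])/(prof[i+1]-prof[i])
# far edge (+x)
cols=np.arange(350,450,4); rows=[150+edge(g[150:175,c],160) for c in cols]
P=np.array([pt('top',c,r,.13) for c,r in zip(cols,rows)]); P=P[~np.isnan(P[:,0])]
k=np.polyfit(P[:,1],P[:,0],1); print('+x edge: yaw',np.degrees(np.arctan(-k[0])), 'x at y=-.18',np.polyval(k,-.18),'res',np.std(P[:,0]-np.polyval(k,P[:,1])))
# +y face edge
rr=np.r_[np.arange(164,172,2),np.arange(212,238,3)]; cc=[325+edge(g[r,325:350],175) for r in rr]
print(np.round(cc,1))
rr2=np.r_[np.arange(163,178,2)];c2=[450+edge(g[r,450:465],160,False) for r in rr2]; print('right',np.round(c2,1))
for nm,rs,cs in(('+y',rr,cc),('-y',rr2,c2)):
    Q=np.array([pt('top',c,r,.13) for c,r in zip(cs,rs) if c==c]); k2=np.polyfit(Q[:,0],Q[:,1],1)
    print(nm,'yaw',np.degrees(np.arctan(k2[0])),'y at x=.545',np.polyval(k2,.545))
# -x edge
rows=[235+edge(g[235:252,c],150,False) for c in cols]; Q=np.array([pt('top',c,r,.13) for c,r in zip(cols,rows) if r==r]); k3=np.polyfit(Q[:,1],Q[:,0],1)
print('-x edge yaw',np.degrees(np.arctan(-k3[0])),np.polyval(k3,-.18))
for r in (170,176,182): pass
for c in (230,260,290,310): print(c,g[172:208,c].round().astype(int))
for r in (184,190,195): print(r,g[r,212:228].astype(int),g[r,312:346].astype(int))
```

```text
warm 4.0 -10.0 -8.0 row V [139 136 140 140 139 138 138 140 136 142 183 203 203 204 203 204 203 203
 202 203 202 202 203 205 203] 
col V [207 210 213 184 154 160 160 160 165 146 100  93 158 195 204 203 204 203
 204 206 206 204 204 205 205]
+x edge: yaw 0.32528338541967483 x at y=-.18 0.6536082459620293 res 0.0004527953759778277
[336.6 336.7 336.7 336.7 337.4 337.4 337.4 337.5 326.6 326.6 326.6 326.6
 326.5]
right [457.5 457.4 457.8 457.8 457.3   nan   nan   nan]
+y yaw -7.16787464914065 y at x=.545 -0.0013989671112010632
-y yaw -1.1181902824711645 y at x=.545 -0.3228416336406748
-x edge yaw 0.3755352609875076 0.43739008590469813
230 [137 137 138 139 135 141 191 218  94 184 179 178 178 176 176 174 178 182
 179 176 178 180 181 179 175 185 217 156 135  93 137 136 137 136 136 134]
260 [134 134 132 132 132 126 151 223 153 135 176 175 174 176 172 171 173 178
 173 170 174 175 174 173 172 175 208 190  98  99 142 140 136 136 136 136]
290 [137 139 139 138 139 135 141 189 217  99 178 174 173 176 172 170 169 172
 173 172 171 173 172 174 170 174 208 185 100 140 139 137 137 136 137 135]
310 [139 139 142 138 139 139 139 174 215 121 174 168 168 169 169 168 169 168
 169 168 169 170 169 169 167 170 192 186 105 140 139 138 137 138 136 137]
184 [134 136 135 135 135 136 137 135 133 132 149 173 180 177 177 178] [167 168 168 170 173 144 117 116 141 163 165 162 160 160 160 160 160 162
 147 132 135 152 128  54 132 179 198 202 199 200 203 177 170 199]
190 [135 132 132 134 134 134 135 134 133 133 150 174 181 180 180 179] [169 167 168 170 172 142 117 116 143 162 167 161 160 161 160 160 161 162
 150 136 131 148 146  78 125 179 200 204 205 205 166 129 126 127]
195 [131 131 132 133 135 135 134 136 133 130 148 173 181 179 180 180] [169 169 168 169 172 144 118 118 142 165 165 165 161 159 161 159 161 162
 150 135 132 149 145  81 117 174 202 197 157 132 103 123 198 215]
```

Run:
```python
from h import *
im=cv2.imread('pics/top0.png'); g=im.mean(2)
a=np.radians(10)
# y0 (world y of stop floor point) from three features at col,row~189
e=pt('top',222.2,189,.03+.297*np.sin(a)); print('end floor -> y0',e[1]-.297*np.cos(a))
e=pt('top',222.2,189,.03+.297*np.sin(a)+.02*np.cos(a)); print('end rail -> y0',e[1]-.297*np.cos(a)+.02*np.sin(a))
t=pt('top',317.5,189,.03+.04*np.sin(a)+.063*np.cos(a)); print('tunnel -> y0',t[1]-.04*np.cos(a)+.063*np.sin(a))
s=pt('top',330,189,.03+.036*np.cos(a)); print('stop -> y0',s[1]+.036*np.sin(a))
f1=pt('top',336.65,167,.13);f2=pt('top',337.43,216+8,.13);print('+y face',f1,f2,'yaw',np.degrees(np.arctan2(f2[1]-f1[1],f2[0]-f1[0]))+180)
y0=s[1]+.036*np.sin(a)
C=[]
for c in range(228,314,3):
    p=g[172:208,c]
    u=np.argmax(p[:12]); U=u-1 if p[u-1]>177 else u
    U=np.interp(177,[p[U-1],p[U]],[U-1,U])+172
    l=22+np.argmax(p[22:32]); L=l
    while p[L+1]>160: L+=1
    L=np.interp(-160,[-p[L],-p[L+1]],[L,L+1])+172
    y=pt('top',c,189,.07)[1]; 
    for _ in range(3):
        z=.03+(y-y0)*np.tan(a)+.02/np.cos(a); A=pt('top',c,U,z);B=pt('top',c,L,z); y=(A[1]+B[1])/2
    C.append((y,A[0],B[0]))
C=np.array(C); k=np.polyfit(C[:,0],(C[:,1]+C[:,2])/2,1)
print('width',(C[:,1]-C[:,2]).mean(),(C[:,1]-C[:,2]).std(),'yaw',np.degrees(np.arctan(-k[0])),'x at y0, y0+.1,+.25',np.polyval(k,[y0,y0+.1,y0+.25]))
# bar, jars check using side view
s=cv2.imread('pics/side0.png'); h=cv2.cvtColor(s,cv2.COLOR_BGR2HSV)
for n,p in dict(red=(.4446,.3634,.052),white=(.4432,.1587,.052),blue=(.4436,.0861,.052),bar=(.5265,-.1966,.163)).items(): print(n,px('side',p).round(1))
m=((h[...,0]<8)|(h[...,0]>172))&(h[...,1]>110)
print([(cv2.contourArea(c),np.round(cv2.minAreaRect(c)[0],1)) for c in cv2.findContours(m[160:260,270:380].astype(np.uint8),0,1)[0] if cv2.contourArea(c)>8],'offset 270,160')
cv2.imwrite('pics/c2.png',cv2.resize(s[150:300,230:400],None,fx=4,fy=4,interpolation=cv2.INTER_CUBIC))
```

```text
end floor -> y0 0.005491386600896875
end rail -> y0 0.0040386515338956125
tunnel -> y0 0.011664574193455124
stop -> y0 0.011885124784330533
+y face [ 0.63447038 -0.0096965   0.13      ] [ 0.48671542 -0.01086835  0.13      ] yaw 0.454404952001795
width 0.0567240272599931 0.0005032899182924591 yaw 0.31995263616662173 x at y0, y0+.1,+.25 [0.58424041 0.58368198 0.58284434]
red [286.6 169.9]
white [288.9 194.4]
blue [290.1 204.4]
bar [322.3 220.6]
[(9.5, array([21., 82.])), (41.0, array([51., 58.])), (25.0, array([16.5, 11.5]))] offset 270,160
```

View pics/c2.png

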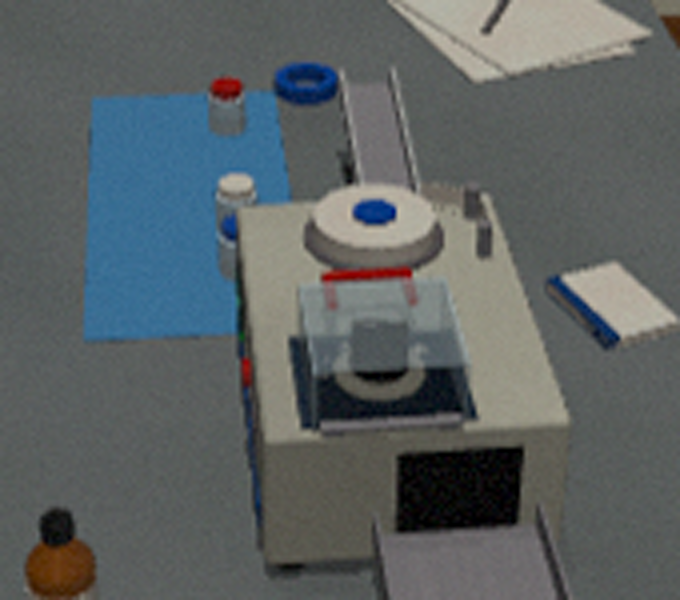

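Three jars (red, white, blue) are confirmed in both views. The end, tunnel and stop cues put the chute origin at about (0.584, 0.0045, 0.03) with yaw of about 0.33°. The rail width came out at 56.7 mm against the true 56 mm. I'll check IK for each phase and then pick the first jar.

```bash
cat >> h.py <<'E'
YAW=.33
O=np.array([.5842,.0045,.03])
RC=R.from_euler('z',YAW,degrees=True)*R.from_euler('x',10,degrees=True)
def ch(x,y,z): return O+RC.apply([x,y,z])
DOWN=R.from_euler('xyz',[180,0,SGN:=90],degrees=True)
eul=lambda r:r.as_euler('xyz',degrees=True)
OD=eul(R.from_euler('z',YAW,degrees=True)*DOWN); OC=eul(RC*DOWN)
def jar(col):
    im=bot.snapshot('top'); h=cv2.cvtColor(im,cv2.COLOR_BGR2HSV); H,S,V=cv2.split(h)
    m={'red':((H<8)|(H>172))&(S>120)&(V>60),'blue':(H>104)&(H<125)&(S>150)&(V>120),'white':(S<50)&(V>140)}[col]
    r=np.zeros_like(m); r[222:289,180:334]=1
    c=[(cv2.contourArea(k),cv2.minAreaRect(k)[0]) for k in cv2.findContours((m&r).astype(np.uint8),0,1)[0]]
    c=[k for k in c if 60<k[0]<230]
    print(col,c,[pt('top',*k[1],.052).round(4) for k in c]); assert len(c)==1
    return pt('top',*c[0][1],.052)[:2]
def pick(col,yc,h=.025):
    p=jar(col)
    bot.gripper_open(); bot.goto([*p,.16],OD); bot.move_linear([*p,h],vel=.15)
    bot.gripper_close(15); o=bot.read_opening(); print('opening mm',o*88)
    assert o*88>30
    bot.move_linear([*p,.2],vel=.25)
    bot.goto(ch(0,yc,.15),OC); bot.move_linear(ch(0,yc,h+.008),vel=.15)
    print('contact',bot.move_linear(ch(0,yc,h-.003),vel=.02,max_force=4),bot.read_position()-ch(0,yc,h))
    bot.gripper_open(); bot.move_linear(ch(0,yc,.15),vel=.25); print('t',bot.read_time_s())
E
python3 - <<'E'
from h import *
for y in(-90,90):
    D=R.from_euler('z',YAW,degrees=True)*R.from_euler('xyz',[180,0,y],degrees=True); C=RC*R.from_euler('xyz',[180,0,y],degrees=True)
    for p,o in(([.444,.36,.025],D),([.444,.086,.025],D),(ch(0,.11,.02),C),(ch(0,.25,.012),C),([.525,-.27,.15],D)):
        q=bot.ik(p,eul(o)); print(y,p,None if q is None else np.round(q))
E
```

```text
-90 [0.444, 0.36, 0.025] [ -9.  74. -72. 105.  79.  69.  72.]
-90 [0.444, 0.086, 0.025] [ 21.  72. -72. 125.  85.  65.  80.]
-90 [0.58359608 0.10935415 0.06879745] [ -17.   52.   13.  104.  -43.   30. -150.]
-90 [0.58279399 0.24861411 0.08522974] [ 11.  70. -72.  97.  69.  61. 102.]
-90 [0.525, -0.27, 0.15] [  10.   46.   22.  102.  -26.   38. -132.]
90 [0.444, 0.36, 0.025] [-52.  56.  15. 107. -34.  22. -11.]
90 [0.444, 0.086, 0.025] [-10.  52. -11. 127.  77.   9. -93.]
90 [0.58359608 0.10935415 0.06879745] [  4.  53. -25. 103.  22.  27. -30.]
90 [0.58279399 0.24861411 0.08522974] [-11.  52. -21.  98.  16.  29. -37.]
90 [0.525, -0.27, 0.15] [ 36.  45. -23. 100.  25.  40.   0.]
```

Run:
```python
from h import *
p=bot.read_position(); bot.move_linear([p[0],p[1],.32],vel=.25)
bot.goto([.45,.05,.3],OD)
pick('blue',.11)
bot.goto([.45,.0,.35],OD)
cv2.imwrite('pics/s1.png',np.hstack([cv2.resize(bot.snapshot('top')[150:270,200:360],None,fx=2.4,fy=2.4),cv2.resize(bot.snapshot('side')[150:270,240:400],None,fx=2.4,fy=2.4)]))
```

```text
blue [] []Traceback (most recent call last):
  File "<stdin>", line 4, in <module>
  File "h.py", line 28, in pick
    p=jar(col)
  File "h.py", line 25, in jar
    print(col,c,[pt('top',*k[1],.052).round(4) for k in c]); assert len(c)==1
                                                                    ^^^^^^^^^
AssertionError
```

Run:
```python
from h import *
bot.goto([.35,-.4,.35],OD)
cv2.imwrite('pics/s1.png',bot.snapshot('top'))
pick('blue',.11)
bot.goto([.35,-.4,.35],OD)
cv2.imwrite('pics/s1.png',np.hstack([cv2.resize(bot.snapshot('top')[150:270,200:360],None,fx=2.4,fy=2.4),cv2.resize(bot.snapshot('side')[150:270,240:400],None,fx=2.4,fy=2.4)]))
jar('white');jar('red')
```

```text
blue [(79.0, (301.0, 240.0))] [array([0.4436, 0.0861, 0.052 ])]
opening mm 39.314168643693215
contact True [ 3.10520605e-04 -8.51377163e-05 -1.54493609e-04]
t 13.2083
white [(139.5, (274.7500305175781, 240.25001525878906))] [array([0.4432, 0.1587, 0.052 ])]
red [(92.0, (200.5, 240.0))] [array([0.4446, 0.3634, 0.052 ])]
```

View pics/s1.png

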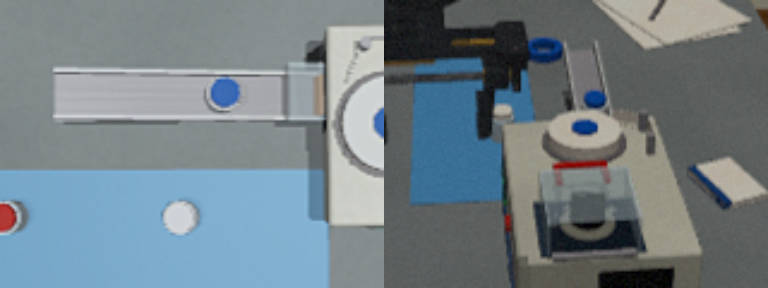

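The blue jar stands in the chute at crop (224,93), between the rails, and it touched down at the predicted height. White and red are unmoved. Now the other two.

Run:
```python
from h import *
pick('white',.16)
bot.goto([.35,-.4,.35],OD)
pick('red',.21)
bot.goto([.35,-.4,.35],OD)
cv2.imwrite('pics/s2.png',np.hstack([cv2.resize(bot.snapshot('top')[150:270,200:360],None,fx=2.4,fy=2.4),cv2.resize(bot.snapshot('side')[150:270,240:400],None,fx=2.4,fy=2.4)]))
```

```text
white [(140.0, (274.5000305175781, 240.00003051757812))] [array([0.4439, 0.1593, 0.052 ])]
opening mm 39.12513015313063
contact True [ 3.36602667e-04 -5.70728583e-05 -2.44873982e-04]
t 24.025
red [(92.0, (200.5, 240.0))] [array([0.4446, 0.3634, 0.052 ])]
opening mm 39.70737453230437
contact True [ 3.03981411e-04 -3.44423510e-05 -2.41925721e-04]
t 35.7167
```

View pics/s2.png

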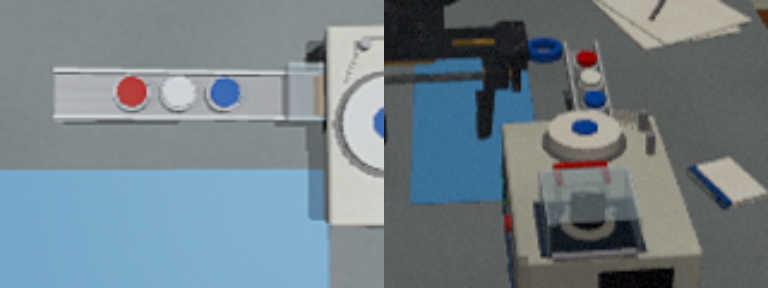

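All three jars stand in the chute: red (132,93), white (178,93) and blue (224,93). I'll push them home with shut fingers.

Run:
```python
from h import *
bot.gripper_close(10)
bot.goto(ch(0,.262,.12),OC); print(bot.move_linear(ch(0,.262,.012),vel=.1,max_force=8))
f0=bot.read_contact_force()
print('stop',bot.move_linear(ch(0,.115,.012),vel=.04,max_force=6))
p=RC.inv().apply(bot.read_position()-O); print('chute tcp',p,bot.read_contact_force()-f0)
bot.wait(.4)
print(bot.read_contact_force()-f0)
bot.move_linear(ch(0,p[1]+.03,.012),vel=.05); bot.move_linear(ch(0,p[1]+.03,.15),vel=.25)
bot.goto([.35,-.4,.35],OD)
im=bot.snapshot('top')
a=cv2.resize(im[165:215,200:360],None,fx=4,fy=4,interpolation=cv2.INTER_CUBIC); cv2.imwrite('pics/s3.png',a)
H,S,V=cv2.split(cv2.cvtColor(im,cv2.COLOR_BGR2HSV)); r=np.zeros_like(H,bool); r[178:202,215:336]=1
for n,m,y in(('red',((H<8)|(H>172))&(S>120)&(V>60),.1),('white',(S<12)&(V>198),.06),('blue',(H>104)&(H<125)&(S>100),.02)):
    for c in cv2.findContours((m&r).astype(np.uint8),0,1)[0]:
        if cv2.contourArea(c)>40:
            q=cv2.minAreaRect(c)[0]; e=ch(0,y,.052); w=pt('top',*q,e[2]); print(n,np.round(q,1),'err from place',(w-e).round(4))
print(bot.read_time_s())
```

```text
False
stop True
chute tcp [0.00013762 0.12906568 0.01197389] [-1.1599405   1.90702296  0.59307598]
[1.00744798 2.24514427 0.09187617]
red [297.5 188. ] err from place [-0.0004 -0.0005  0.    ]
white [311.6 188.1] err from place [-0.0001  0.0013  0.    ]
50.1083
```

View pics/s3.png

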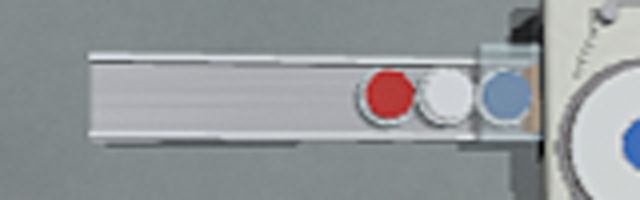

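The row is home: blue is under the tunnel at crop (506,97), white at (444,96) and red at (389,95), all touching. The pusher stopped at y=0.129, which matches 120 mm plus half a finger. Next I'll measure the cover bar and check the arc for lifting it.

```bash
cat >> h.py <<'E'
TILT=45
OH=R.from_euler('z',YAW,degrees=True)*R.from_euler('x',-TILT,degrees=True)*DOWN   # tool z = (0,-s,-c)
E
python3 - <<'E'
from h import *
im=bot.snapshot('top'); H,S,V=cv2.split(cv2.cvtColor(im,cv2.COLOR_BGR2HSV))
m=((H<8)|(H>172))&(S>110); m[:190]=0;m[228:]=0;m[:,:398]=0;m[:,425:]=0
ys,xs=np.where(m); print(xs.min(),xs.max(),ys.min(),ys.max())
for r in range(195,222): print(r,np.where(m[r])[0],end=' ')
left=[(np.where(m[r])[0].min()) for r in range(ys.min()+3,ys.max()-2)]
print('\nleft',left)
print('bar ends',pt('top',406.3,ys.min(),.163),pt('top',406.3,ys.max(),.163),'y edge',pt('top',np.mean(left)-.5,208,.163))
s=bot.snapshot('side'); h=cv2.cvtColor(s,cv2.COLOR_BGR2HSV); m=((h[...,0]<8)|(h[...,0]>172))&(h[...,1]>130); m[:200]=0;m[235:]=0;m[:,:300]=0;m[:,345:]=0
ys,xs=np.where(m); print('side bar',xs.mean(),ys.mean(),xs.min(),xs.max(),'pred',px('side',[.5275,-.187,.163]))
o,d=ray('side',xs.mean(),ys.mean()); print('side ray at y=-.187',o+d*(-.187-o[1])/d[1])
bar=np.array([.5275,-.187,.163]); hinge=bar-[0,.145,.032]; print(OH.apply([0,0,1]))
for rot in(-5,0,20,40,60,75,80,85):
    al=np.radians(12.4+rot); b=hinge+[0,.1485*np.cos(al),.1485*np.sin(al)]
    tcp=b+OH.apply([0,0,.015])+np.array([0,.707,-.707])*.016
    q=bot.ik(tcp,eul(OH)); print(rot,tcp.round(3),None if q is None else np.round(q))
E
```

```text
404 421 194 221
195 [404 405 406 407 408 409 410 411 412 413 414 415 416 417 418 419 420] 196 [404 405 406 407 408 409 410 411 412 413 414 415 416 417 418 419 420] 197 [404 405 406 407 408 409 410 411 412 413 414 415 416 417 418 419 420] 198 [404 405 406 407] 199 [404 405 406 407] 200 [404 405 406] 201 [404 405 406] 202 [404 405 406] 203 [404 405 406 407] 204 [404 405 406 407] 205 [404 405 406 407] 206 [405 406 407] 207 [405 406 407] 208 [405 406 407] 209 [405 406 407] 210 [405 406 407] 211 [405 406 407] 212 [405 406 407] 213 [405 406 407] 214 [405 406 407] 215 [405 406 407] 216 [405 406 407] 217 [405 406 407] 218 [405 406 407 415 416 417 418 419] 219 [405 406 407 408 409 410 411 412 413 414 415 416 417 418 419 420] 220 [405 406 407 408 409 410 411 412 413 414 415 416 417 418 419 420 421] 221 [405 406 407 408 409 410 411 412 413 414 415 416 417 418 419 420] 
left [np.int64(404), np.int64(404), np.int64(404), np.int64(404), np.int64(404), np.int64(404), np.int64(404), np.int64(404), np.int64(404), np.int64(405), np.int64(405), np.int64(405), np.int64(405), np.int64(405), np.int64(405)
[... 206 characters left out ...]
17 -0.17578062  0.163     ]
side bar 321.0892857142857 218.0 310 332 pred [322.26813592 218.87089004]
side ray at y=-.187 [ 0.52384744 -0.187       0.1663502 ]
[ 0.00407262 -0.70709505 -0.70710678]
-5 [ 0.528 -0.184  0.128] [  3.  53. -22. 114.  74.  65. -77.]
0 [ 0.528 -0.186  0.141] [  3.  52. -22. 113.  74.  66. -75.]
20 [ 0.528 -0.206  0.189] [  6.  47. -23. 113.  71.  66. -69.]
40 [ 0.528 -0.241  0.227] [ 10.  43. -24. 112.  71.  67. -62.]
60 [ 0.528 -0.286  0.251] [ 16.  41. -25. 110.  72.  67. -57.]
75 [ 0.528 -0.325  0.257] [ 22.  41. -27. 109.  75.  67. -53.]
80 [ 0.528 -0.338  0.257] [ 23.  41. -28. 109.  76.  67. -53.]
85 [ 0.528 -0.35   0.256] [ 25.  42. -28. 108.  76.  66. -52.]
```

The two views agree on the bar: (0.527, −0.181, 0.163), with the hinge at y≈−0.326. I'll hook it from below with the shut fingers tilted 45° and follow the arc.

```bash
cat >> h.py <<'E'
BAR=np.array([.5268,-.181,.163]); HINGE=BAR-[0,.145,.032]
E
python3 - <<'E'
from h import *
bar,hinge=BAR,HINGE; zt=OH.apply([0,0,1])
def tcp(rot):
    al=np.arctan2(.032,.145)+np.radians(rot); b=hinge+[0,.1485*np.cos(al),.1485*np.sin(al)]
    return b+zt*.015+np.array([0,.707,-.707])*.016
bot.goto(tcp(0)-zt*.15,eul(OH))
if bot.move_linear(tcp(0)-zt*.0,vel=.08,max_force=6): print('blocked',bot.read_position()-tcp(0)); raise SystemExit
print('in',bot.read_contact_force())
for r in range(8,85,8):
    b=bot.move_linear(tcp(r),vel=.1,max_force=25); print(r,b,bot.read_contact_force().round(1),end=' ')
    if b: raise SystemExit
bot.wait(.6)
bot.move_linear(tcp(80)-zt*.12,vel=.15)
bot.goto([.35,-.05,.4],OD); bot.wait(.3)
t=bot.snapshot('top');s=bot.snapshot('side')
cv2.imwrite('pics/o1.png',np.hstack([cv2.resize(t[150:260,370:530],None,fx=2.5,fy=2.5),cv2.resize(s[180:290,270:430],None,fx=2.5,fy=2.5)]))
print(bot.read_time_s())
E
```

```text
in [ 0.35230377  1.00212819 -0.54766531]
8 False [-0.6  0.3 -1. ] 16 False [-0.6 -0.1 -0.8] 24 False [ 0.8 -0.1 -1. ] 32 False [-0.4  0.9 -0.6] 40 False [-0.1 -0.  -0.2] 48 False [-0.2  0.6 -0.6] 56 False [ 0.1  0.1 -0.1] 64 False [ 0.1  0.6 -0. ] 72 False [ 0.  -0.5 -0.5] 80 False [ 0.2  0.2 -0.4] 60.325
```

View pics/o1.png

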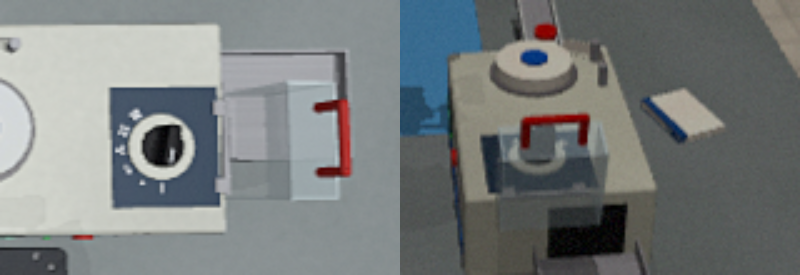

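The cover stands open, with its red bar at crop (335,137), out over −y. The knob is at crop (162,147) with its bar still along world x, and the pips run from the bottom mark, round the left, to the top. Next I'll measure the knob axis and push its +x end round.

Run:
```python
from h import *
im=bot.snapshot('top'); c=im[185:235,410:462]; H,S,V=cv2.split(cv2.cvtColor(c,cv2.COLOR_BGR2HSV))
m=(V<60).astype(np.uint8)
for k in cv2.findContours(m,0,1)[0]:
    if cv2.contourArea(k)>40: q=cv2.minAreaRect(k); print('dark',cv2.contourArea(k),np.round(q[0],1)+[410,185],q[1],q[2],pt('top',*(np.array(q[0])+[410,185]),.16))
m=((V>150)&(S<50)).astype(np.uint8)
for k in cv2.findContours(m,0,1)[0]:
    if cv2.contourArea(k)>60:
        (x,y),r=cv2.minEnclosingCircle(k); print('ring',x+410,y+185,r,r*2.54,pt('top',x+410,y+185,.135),pt('top',x+410,y+185,.144))
cv2.imwrite('pics/k0.png',cv2.resize(c,None,fx=9,fy=9,interpolation=cv2.INTER_CUBIC))
```

```text
dark 166.0 [434.5 207.5] (15.0, 15.0) 90.0 [ 0.52694076 -0.25284822  0.16      ]
ring 434.08947372436523 208.22631645202637 13.236265182495117 33.6201135635376 [ 0.52641374 -0.2594968   0.135     ] [ 0.52594845 -0.25671808  0.144     ]
ring 435.5 209.5 35.36250686645508 89.8207674407959 [ 0.52312529 -0.26306462  0.135     ] [ 0.52269039 -0.26025292  0.144     ]
```

View pics/k0.png

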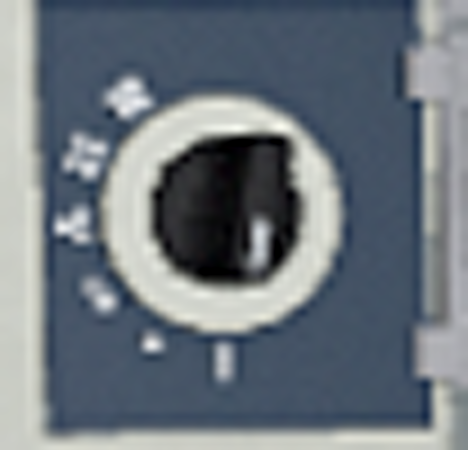

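The knob's ring is centred at crop (223,214) and the white line at (260,240), near the −x end. Allowing for parallax, the axis is at about (0.526, −0.261), so the hinge is 65 mm away. Next: push, check, then grip at the three-jar angle.

```bash
cat >> h.py <<'E'
K=np.array([.526,-.2608,0])
def look(n):
    bot.goto([.35,-.02,.4],OD); bot.wait(.2); c=bot.snapshot('top')[185:235,410:462]
    cv2.imwrite(n,cv2.resize(c,None,fx=8,fy=8,interpolation=cv2.INTER_CUBIC))
E
python3 - <<'E'
from h import *
bot.goto(K+[.0295,.03,.3],OD); print(bot.move_linear(K+[.0295,.03,.154],vel=.12,max_force=8))
print(bot.move_linear(K+[.0295,-.003,.154],vel=.04,max_force=12),bot.read_position()-K)
bot.move_linear(K+[.0295,.01,.154],vel=.1); bot.move_linear(K+[.0295,.02,.3],vel=.2)
look('pics/k1.png'); print(bot.read_time_s())
E
```

```text
False
False [ 0.02957281 -0.00373672  0.15404622]
66.4667
```

View pics/k1.png

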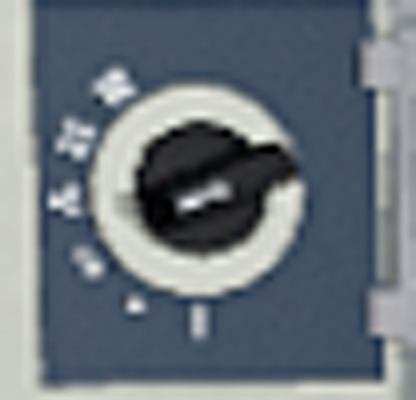

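The knob has turned to roughly 70°. Its bar runs from (150,205) to (290,160) and the white line at (205,193) points left and a little down. Gripping at the three-jar angle should align it.

Run:
```python
from h import *
bot.gripper_open()
o=[180,0,90+YAW+(90-np.degrees(1.5))]
bot.goto(K+[0,0,.3],o); print(bot.move_linear(K+[0,0,.151],vel=.12,max_force=8))
bot.gripper_close(15); bot.wait(.3); print('mm',bot.read_opening()*88,bot.read_contact_force(),bot.read_wrist_torque())
bot.gripper_open(); bot.move_linear(K+[0,0,.3],vel=.2)
look('pics/k2.png'); print(bot.read_time_s())
```

```text
False
mm 13.86588824007001 [ 5.58267036 -1.33670308 -2.52159235] [-0.33914005 -1.13038532  0.03378573]
75.3
```

View pics/k2.png

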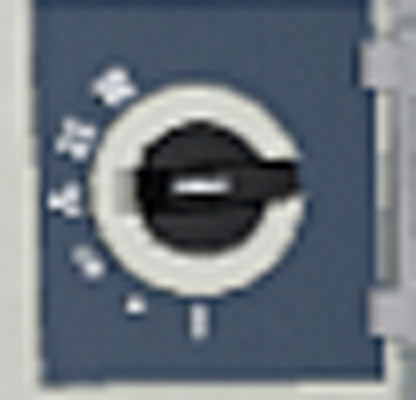

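The bar is aligned: the grip width was 13.9 mm against the 14 mm bar, and the white line points at three pips, (185,187) toward (65,205). Now I'll push the cover shut.

Run:
```python
from h import *
bot.gripper_close(10)
Z=HINGE[2]
S=HINGE+[0,-.1,.122]
bot.goto([.45,-.2,.42],OD); bot.goto(S+[0,0,.13],OD); print(bot.move_linear(S,vel=.15,max_force=8))
for y in(-.05,0,.03,.05,.066): print(y,bot.move_linear(HINGE+[0,y,.122],vel=.07,max_force=20),bot.read_contact_force().round(1))
bot.wait(.5); bot.move_linear(HINGE+[0,.06,.25],vel=.2)
bot.goto([.35,-.02,.4],OD); bot.wait(.5)
t=bot.snapshot('top');s=bot.snapshot('side')
cv2.imwrite('pics/f1.png',np.vstack([cv2.resize(t[150:260,215:475],None,fx=2.5,fy=2.5),cv2.resize(s[170:290,200:460],None,fx=2.5,fy=2.5)]))
H,Sx,V=cv2.split(cv2.cvtColor(t,cv2.COLOR_BGR2HSV)); m=((H<8)|(H>172))&(Sx>110); m[:190]=0;m[228:]=0;m[:,:398]=0;m[:,480:]=0
ys,xs=np.where(m); print('bar px',xs.min(),xs.max(),ys.min(),ys.max(),bot.read_time_s())
```

```text
False
-0.05 False [-1.1 -0.1  0.4]
0 False [-0.  -0.2  0. ]
0.03 False [ 1.1 -0.4 -0.3]
0.05 False [ 0.1 -0.5  0.7]
0.066 False [-0.2  0.3  0.5]
bar px 404 421 194 221 85.5833
```

View pics/f1.png

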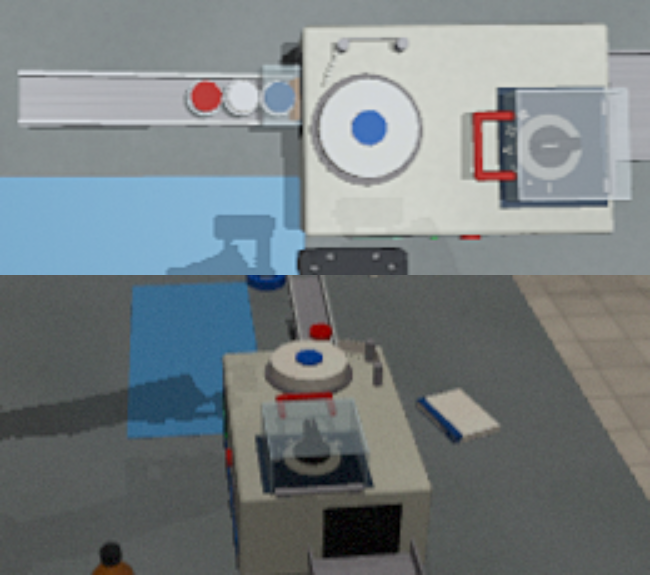

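The cover is shut, with the bar on the same pixels as at the start (404–421, 194–221). The knob still points to three and the jars stand in a close row at the stop. I'm handing the job in.

```bash
python3 -c "
from h import *
print(bot.job_done())"
```

```text
the job is handed in; nothing more can be done
None
```

I handed the job in at about 86 s, with no score returned: the three jars (blue, white, red) stand in a close row against the stop, the selector is on three, the cover is shut, and I left the bottle, tape and notepad alone.

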